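# Put a tipped stock lane back in order

### The arm

A 7-joint arm with a two-finger parallel gripper is mounted at the origin on the work surface. World frame = base frame: x ahead of the robot, y to its left, z up, the work surface at z = 0. Lengths are in m, angles in rad, forces in N, time in s.
With the tool pointing down it reaches from about 0.4 to 0.85 m from the base axis. Payload 4.5 kg.
Tool frame: the origin (TCP) lies midway between the tips of the shut fingers; the grasp point (between the pads) lies 19 mm behind it; z points along the fingers, y is the direction in which the jaws open and shut (so a half turn about z gives the same grasp; the last joint's range is limited). The gripper opens to 88 mm and grips with 3 to 60 N. Pads are 18 mm wide; open, the fingers measure 123 mm over their backs; the gripper's body (75 mm by 187 mm) begins 45 mm behind the grasp point.
Start: joints at [1.366, 0.689, -0.195, 1.565, 0.157, 0.902, -0.215], TCP at [0.148, -0.607, 0.239] pointing down, gripper open.
Joint ranges: [-3.01, 3.01], [-0.46, 2.08], [-1.47, 1.51], [0.13, 2.56], [-1, 4.14], [0.04, 2.09], [-2.66, 2.66]. Speed limits (rad/s): [2.57, 2.57, 3.14, 3.14, 3.14, 3.14, 3.14].

### API

Orientations are given as a unit quaternion [x, y, z, w].
In Python, from plant import r gives the robot as it stands. The module is installed in compiled form; this text tells all that it offers.
- The arm moves only by the shell command python3 -m jog 'ROWS' [FORCE]. ROWS is JSON, a list of rows, each an object with "translation": the shift along the tool's x, y, z in units of 40 mm (1.0 is 40 mm), a list of three; "twist": the turn about the tool's z in units of 6 degrees (1.0 is 6 degrees); "claw": the opening in per cent of the stroke, from 0 (shut) to 100 (fully open). A call has 1 to 20 rows; each row shifts and turns the commanded pose from where the row before left it, along the tool's axes as they then stand; what a row does not reach is not made up. A row lasts 1/12 s, in which the tool goes at most 41.7 mm and 7.16 degrees, less where a joint would pass 70% of its speed; a pose out of reach is approached as far as the arm can. A call is refused whole if a number of a shift passes 1 or a number of a turn 1, either way. A call with a gripper value outside its range is refused whole. The fingers move at their own pace and stop on an object; FORCE is the grip in N (left out, the last holds). Time passes only in rows, so rows that do not move let the fingers close. It gives the time, the measured TCP pose, the force and the opening at its end, in the units of the state.
- r.get_state(): the state, without advancing time (a new reading comes with each control period).
- r.snapshot(name): name is "scene" or "top" or "wrist"; returns a dict with "img" (400x640x3 uint8, red, green, blue), "fx", "fy", "cx", "cy" (pixels), "origin" and "rotation" of the camera in the world; the wrist camera has in their place "T_tool_cam" (4x4, takes a point from camera to tool coordinates, whose origin is the TCP and whose axes are the flange's). Camera axes: x right, y up, looking along -z (the intrinsics and any distortion apply to the point x, -y, -z); pixel columns grow to the right and rows downward; lengths in m; the calibration is good to about 2 mm. A picture is of the moment at which its call begins: read the wrist's pose just before it. There is no depth.
- r.finish_job(): hands the job in, once; it reports no verdict.
Trained networks look in the newest picture that a camera, given by its name, has taken for a name from the list of things; names that differ only in an ending like _2 or _b are one class to them, and where a whole thing is asked for, a point or a joint stands for the part that bears it (a point fixed in the world has none). Each returns a list of dicts, best first, with "confidence" (0 to 1); they miss things now and then, are a little off and sometimes report something else, mostly with a low value. They report only what shows in the picture. A call takes as long as a camera call. They do not tell look-alikes from the thing itself.
- r.spot_in(label, camera): "rect" ([left, top, right, bottom] in pixels, round what is visible of it).
- r.spot_point(label, camera): "location" ([row, column] in pixels: a listed point, or the origin of a listed thing).
The state is a dict: "clock": time; "q": joint angles; "qd": joint speeds; "joint_torque": joint torques, N m; "tool_pos": TCP position; "eef_rot": TCP orientation; "contact_force": force on the tool from outside, world axes, zero at the start; "moment": the same for the moment, N m; "opening": opening from 0.0 (shut) to 1.0 (fully open).
Only numpy, scipy, OpenCV 4.12 (cv2) and the standard library are available. Lean on these libraries where they do the work, as an engineer would, in place of code of your own. Each camera call takes 0.05 s, during which the arm holds its last target. There are 200 camera calls.

### The job

Two tablet bottles have tipped over in the stock lane on the dispensary counter: stand both upright, caps up, each on a free round mark of the lane, without shifting or tipping the bottles that already stand there. Then slide the steel marker bar along its V-groove until its end touches the red end stop, to show that the lane is in order, and let go of everything.

Things in the scene. Friction and masses are not known exactly. Their poses are not given: they have to be found in the camera images.
- lane: grey tray fixed to the counter, 550 mm long (y); floor 6 mm high, 150 mm wide, with a row of five round marks, 10 mm lip on the far side. Near side, 105 mm from the marks: open V-groove along y, 24 mm wide, edges 17 mm above the counter; a red block 36 mm high closes its +y (left) end: the end stop. Origin: underside, below the middle mark; x away from the robot, y left, z up
- mark0 (a point): centre of round mark 0 on the lane's floor (white disc in green ring, 68 mm across); 105 mm apart; 0 to 4 go from right to left (+y); axes as the lane's. Three marks carry standing bottles; a tipped bottle lies across each of the other two
- mark1 (a point): centre of round mark 1 on the lane's floor (white disc in green ring, 68 mm across); 105 mm apart; 0 to 4 go from right to left (+y); axes as the lane's. Three marks carry standing bottles; a tipped bottle lies across each of the other two
- mark2 (a point): centre of round mark 2 on the lane's floor (white disc in green ring, 68 mm across); 105 mm apart; 0 to 4 go from right to left (+y); axes as the lane's. Three marks carry standing bottles; a tipped bottle lies across each of the other two
- mark3 (a point): centre of round mark 3 on the lane's floor (white disc in green ring, 68 mm across); 105 mm apart; 0 to 4 go from right to left (+y); axes as the lane's. Three marks carry standing bottles; a tipped bottle lies across each of the other two
- mark4 (a point): centre of round mark 4 on the lane's floor (white disc in green ring, 68 mm across); 105 mm apart; 0 to 4 go from right to left (+y); axes as the lane's. Three marks carry standing bottles; a tipped bottle lies across each of the other two
- bottle_a_mid (a point): white square tablet bottle, blue round cap: 104 mm tall, body 52 x 52 mm over the lowest 74 mm, narrower shoulder, cap 36 mm across over the top 22 mm; about 0.15 kg. Point: its centre, 52 mm above its base; z runs from base to cap, x and y square to its flat sides. This one lies tipped on one flat side, across an empty mark, its cap pointing roughly away from the robot
- bottle_b_mid (a point): white square tablet bottle, blue round cap: 104 mm tall, body 52 x 52 mm over the lowest 74 mm, narrower shoulder, cap 36 mm across over the top 22 mm; about 0.15 kg. Point: its centre, 52 mm above its base; z runs from base to cap, x and y square to its flat sides. This one lies tipped on one flat side, across an empty mark, its cap pointing roughly towards the robot
- bottle_c_mid (a point): same kind of bottle, already standing in the lane, to be left alone; this point is its centre, 52 mm above its base, z up along its axis
- bottle_d_mid (a point): same kind of bottle, already standing in the lane, to be left alone; this point is its centre, 52 mm above its base, z up along its axis
- bottle_e_mid (a point): same kind of bottle, already standing in the lane, to be left alone; this point is its centre, 52 mm above its base, z up along its axis
- bar_mid (a point): centre of the loose round steel marker bar, 20 mm in diameter and 200 mm long, 0.15 kg, with a black band at its middle, lying in the V-groove; its axis (y) runs along the groove; it rests 22 mm above the counter and stands clear of the groove's edges by its upper 15 mm
- bar_tip (a point): centre of the bar's +y (left) end face, 100 mm from the bar's centre
- bar_home (a point): where the centre of that end face is when it touches the red end stop; axes as the lane's
Things that resemble listed ones, but are neither listed nor needed, are in the scene too. What is shaped like the part that bears bottle_b_mid but pink is not meant. What is shaped like the part that bears bottle_d_mid but purple is not meant.

How it is judged:
On the way, in this order (a step that is already met when the one before it is completed fails the run):
1. both tipped bottles stand upright, released, on marks of the lane (angle between each of bottle_a_mid, bottle_b_mid's own z axis and vertical below 0.1 rad and z of bottle_a_mid in the frame of lane between 0.05 and 0.066 m and (horizontal distance between bottle_a_mid and mark0 below 0.02 m or horizontal distance between bottle_a_mid and mark1 below 0.02 m or horizontal distance between bottle_a_mid and mark2 below 0.02 m or horizontal distance between bottle_a_mid and mark3 below 0.02 m or horizontal distance between bottle_a_mid and mark4 below 0.02 m) and contact force between the fingers and bottle_a below 0.1 N and z of bottle_b_mid in the frame of lane between 0.05 and 0.066 m and (horizontal distance between bottle_b_mid and mark0 below 0.02 m or horizontal distance between bottle_b_mid and mark1 below 0.02 m or horizontal distance between bottle_b_mid and mark2 below 0.02 m or horizontal distance between bottle_b_mid and mark3 below 0.02 m or horizontal distance between bottle_b_mid and mark4 below 0.02 m) and contact force between the fingers and bottle_b below 0.1 N), for 0.2 s.
2. the bar's end is against the red stop (distance between bar_tip and bar_home below 0.005 m), for 0.2 s.
At the end, for the whole second after the job is handed in: Both fallen bottles stand on the lane floor, caps up within 0.1 rad, each within 20 mm of a mark's centre; the other three stand within 0.1 rad and 20 mm of where they were; the bar is in the groove, its left end within 5 mm of touching the stop; all at rest (all of step 1 and distance between bar_tip and bar_home below 0.005 m and angle between each of bottle_c_mid, bottle_d_mid, bottle_e_mid's own z axis and vertical below 0.1 rad and distance of each of bottle_c_mid, bottle_d_mid, bottle_e_mid from where it was at the start of the episode below 0.02 m and linear speed of each of bottle_a, bottle_b, bar below 0.02 m/s).
It fails at once if a bottle that was already standing is tipped (beyond 0.35 rad) (angle between any of bottle_c_mid, bottle_d_mid, bottle_e_mid's own z axis and vertical above 0.35 rad).
It fails at once if a bottle that was already standing is shifted by more than 30 mm (distance of any of bottle_c_mid, bottle_d_mid, bottle_e_mid from where it was at the start of the episode above 0.03 m).
It also fails if it takes over 70 s, if anything falls off the work surface, if the arm or the gripper's body presses on something with over 40 N, if the wrist force passes 120 N, or if a joint passes its speed limit or range.

## Working session

There is one attempt and no reset: what is moved stays moved. The work goes in short steps, Python scripts to look and compute and a shell command to move; the robot and the scene stay as the last step left them, time stands still between calls to the robot, and variables do not carry over. Pictures are saved under pics/ and viewed, about 8 in all and at most 12, crops included, and the job is handed in when it is done.

```bash
mkdir -p pics
cat > h.py <<'E'
import numpy as np, cv2
from scipy.spatial.transform import Rotation as R
from plant import r
LAB=['lane','mark0','mark1','mark2','mark3','mark4','bottle_a_mid','bottle_c_mid','bar_mid','bar_tip','bar_home']
def snap(cam):
    st=r.get_state(); s=r.snapshot(cam)
    if 'T_tool_cam' in s:
        T=np.eye(4); T[:3,:3]=R.from_quat(st['eef_rot']).as_matrix(); T[:3,3]=st['tool_pos']
        C=T@np.array(s['T_tool_cam']); s['origin']=C[:3,3]; s['rotation']=C[:3,:3]
    s['origin']=np.array(s['origin']); s['rotation']=np.array(s['rotation']); return s
def px2w(s,row,col,z):
    d=s['rotation']@np.array([(col-s['cx'])/s['fx'],-(row-s['cy'])/s['fy'],-1.])
    return s['origin']+d*(z-s['origin'][2])/d[2]
def w2px(s,p):
    c=s['rotation'].T@(np.array(p)-s['origin']); return s['cy']+s['fy']*c[1]/c[2], s['cx']-s['fx']*c[0]/c[2]
def save(s,n): cv2.imwrite('pics/'+n+'.png',s['img'][:,:,::-1])
E
python3 - <<'E'
from h import *
np.set_printoptions(precision=3,suppress=True)
Z=dict(lane=0,bottle_a_mid=.032,bottle_c_mid=.058,bar_mid=.022,bar_tip=.022,bar_home=.022)
for cam in('top','scene'):
    s=snap(cam); save(s,cam+'0'); print(cam,s['origin'],s['fx'],[k for k in s])
    for l in LAB:
        for d in r.spot_point(l,cam)[:6]:
            if d['confidence']>.2: print(l,round(d['confidence'],2),np.round(d['location']),px2w(s,*d['location'],Z.get(l,.006)))
print(r.get_state())
a,b=cv2.imread('pics/top0.png'),cv2.imread('pics/scene0.png')
E
```

```text
top [ 0.406 -0.016  1.04 ] 475.9727893628862 ['img', 'fx', 'fy', 'cx', 'cy', 'origin', 'rotation']Traceback (most recent call last):
  File "<stdin>", line 8, in <module>
  File "h.py", line 12, in px2w
    d=s['rotation']@np.array([(col-s['cx'])/s['fx'],-(row-s['cy'])/s['fy'],-1.])
      ~~~~~~~~~~~~~^~~~~~~~~~~~~~~~~~~~~~~~~~~~~~~~~~~~~~~~~~~~~~~~~~~~~~~~~~~~~
ValueError: matmul: Input operand 1 has a mismatch in its core dimension 0, with gufunc signature (n?,k),(k,m?)->(n?,m?) (size 3 is different from 4)
```

View pics/top0.png

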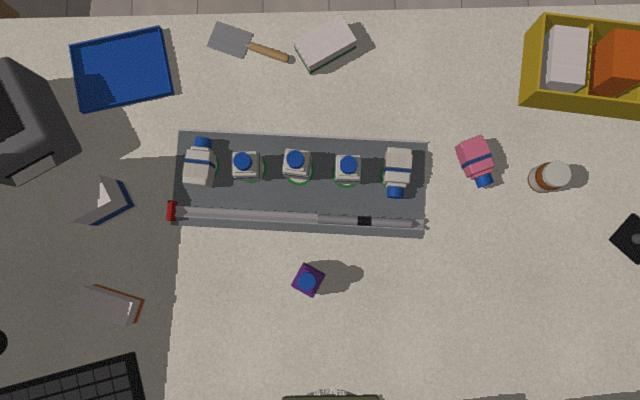

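The top view shows tipped bottle A at mark 4 (around 200,162, cap away) and B at mark 0 (around 397,172, cap towards the robot). Standing bottles are at columns 245, 297 and 347. The bar's black band is at (364,221) and the red stop at (171,211). The camera rotation is a quaternion, so I'm fixing that.

```bash
sed -i "s/s\['rotation'\]=np.array(s\['rotation'\]); return s/q=np.array(s['rotation']); s['rotation']=q if q.shape==(3,3) else R.from_quat(q).as_matrix(); return s/" h.py
python3 - <<'E'
from h import *
np.set_printoptions(precision=3,suppress=True)
Z=dict(lane=0,bottle_a_mid=.032,bottle_c_mid=.058,bar_mid=.022,bar_tip=.022,bar_home=.022)
for cam in('top','scene'):
    s=snap(cam); save(s,cam+'0'); print(cam,s['origin'],s['fx'])
    for l in LAB:
        for d in r.spot_point(l,cam)[:6]:
            if d['confidence']>.2: print(l,round(d['confidence'],2),np.round(d['location']),px2w(s,*d['location'],Z.get(l,.006)))
    if cam=='top':
        hsv=cv2.cvtColor(s['img'],cv2.COLOR_RGB2HSV)
        m=cv2.inRange(hsv,(105,150,60),(120,255,255)); n,_,stt,c=cv2.connectedComponentsWithStats(m)
        for i in range(1,n):
            if stt[i,4]>30: print('blue',c[i],stt[i],px2w(s,c[i][1],c[i][0],.035))
st=r.get_state();print(st['tool_pos'],R.from_quat(st['eef_rot']).as_matrix(),st['opening'])
E
```

```text
top [ 0.406 -0.016  1.04 ] 475.9727893628862
mark0 0.89 [173. 394.] [ 0.572 -0.15   0.006]
mark0 0.81 [166. 203.] [0.596 0.272 0.006]
mark0 0.75 [172. 348.] [ 0.577 -0.048  0.006]
mark0 0.65 [168. 252.] [0.589 0.164 0.006]
mark0 0.55 [171. 300.] [0.581 0.058 0.006]
mark1 0.89 [173. 394.] [ 0.572 -0.15   0.006]
mark1 0.81 [166. 203.] [0.596 0.272 0.006]
mark1 0.75 [172. 348.] [ 0.577 -0.048  0.006]
mark1 0.65 [168. 252.] [0.589 0.164 0.006]
mark1 0.55 [171. 300.] [0.581 0.058 0.006]
mark2 0.89 [173. 394.] [ 0.572 -0.15   0.006]
mark2 0.81 [166. 203.] [0.596 0.272 0.006]
mark2 0.75 [172. 348.] [ 0.577 -0.048  0.006]
mark2 0.65 [168. 252.] [0.589 0.164 0.006]
mark2 0.55 [171. 300.] [0.581 0.058 0.006]
mark3 0.89 [173. 394.] [ 0.572 -0.15   0.006]
mark3 0.81 [166. 203.] [0.596 0.272 0.006]
mark3 0.75 [172. 348.] [ 0.577 -0.048  0.006]
mark3 0.65 [168. 252.] [0.589 0.164 0.006]
mark3 0.55 [171. 300.] [0.581 0.058 0.006]
mark4 0.89 [173. 394.] [ 0.572 -0.15   0.006]
mark4 0.81 [166. 203.] [0.596 0.272 0.006]
mark4 0.75 [172. 348.] [ 0.577 -0.048  0.006]
mark4 0.65 [168. 252.] [0.589 0.164 
[... 2177 characters left out ...]
0.64 [252. 305.] [0.572 0.072 0.006]
mark3 0.55 [182. 262.] [ 0.567 -0.152  0.006]
mark3 0.48 [279. 322.] [0.573 0.151 0.006]
mark4 0.81 [331. 342.] [0.6   0.272 0.006]
mark4 0.73 [216. 283.] [ 0.571 -0.037  0.006]
mark4 0.72 [286. 319.] [0.59  0.161 0.006]
mark4 0.64 [252. 305.] [0.572 0.072 0.006]
mark4 0.55 [182. 262.] [ 0.567 -0.152  0.006]
mark4 0.48 [279. 322.] [0.573 0.151 0.006]
bottle_a_mid 0.56 [325. 339.] [0.602 0.265 0.032]
bottle_c_mid 0.64 [201. 280.] [ 0.567 -0.052  0.058]
bar_mid 0.91 [184. 313.] [ 0.464 -0.072  0.022]
bar_home 0.56 [332. 399.] [0.499 0.341 0.022]
[ 0.148 -0.607  0.239] [[ 0.972  0.237  0.   ]
 [ 0.237 -0.972 -0.   ]
 [ 0.     0.    -1.   ]] 0.997818732732699
```

View pics/scene0.png

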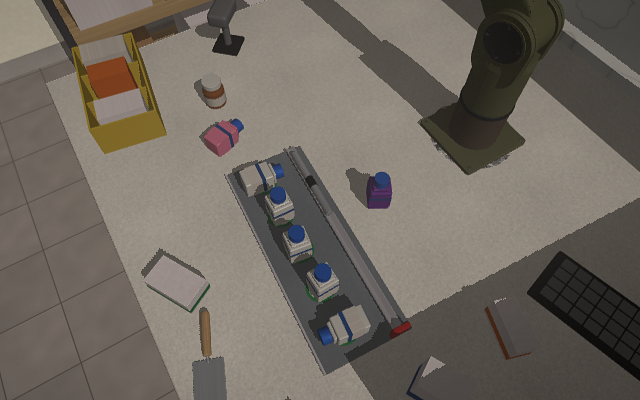

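```bash
python3 -m jog '[{"translation":[0.75,-0.6,0],"twist":0,"claw":100},{"translation":[0.75,-0.6,0],"twist":0,"claw":100},{"translation":[0.75,-0.6,0],"twist":0,"claw":100},{"translation":[0.75,-0.6,0],"twist":0,"claw":100},{"translation":[0.75,-0.6,0],"twist":0,"claw":100},{"translation":[0.75,-0.6,0],"twist":0,"claw":100},{"translation":[0.75,-0.6,0],"twist":0,"claw":100},{"translation":[0.75,-0.6,0],"twist":0,"claw":100},{"translation":[0.75,-0.6,0],"twist":0,"claw":100},{"translation":[0.75,-0.6,0],"twist":0,"claw":100},{"translation":[0.75,-0.6,0],"twist":0,"claw":100},{"translation":[0.75,-0.6,0],"twist":0,"claw":100},{"translation":[0.75,-0.6,0],"twist":0,"claw":100},{"translation":[0.75,-0.6,0],"twist":0,"claw":100},{"translation":[0.75,-0.6,0],"twist":0,"claw":100},{"translation":[0,0,0],"twist":0.7,"claw":100},{"translation":[0,0,0],"twist":0.7,"claw":100},{"translation":[0,0,0],"twist":0.7,"claw":100},{"translation":[0,0,0],"twist":0.7,"claw":100},{"translation":[0,0,0],"twist":0,"claw":100}]' 5
python3 - <<'E'
from h import *
np.set_printoptions(precision=3,suppress=True)
s=snap('wrist'); save(s,'w1'); print(s['T_tool_cam'],s['fx'])
st=r.get_state();print(st['tool_pos'],R.from_quat(st['eef_rot']).as_matrix()[:,0],st['contact_force'])
Z=dict(bottle_a_mid=.032,bottle_c_mid=.058,bar_mid=.022,bar_tip=.022)
for l in ['mark0','bottle_a_mid','bottle_c_mid','bar_mid','bar_tip']:
    for d in r.spot_point(l,'wrist')[:4]:
        if d['confidence']>.2: print(l,round(d['confidence'],2),np.round(d['location']),px2w(s,*d['location'],Z.get(l,.006)))
hsv=cv2.cvtColor(s['img'],cv2.COLOR_RGB2HSV)
m=cv2.inRange(hsv,(105,150,60),(120,255,255)); n,_,stt,c=cv2.connectedComponentsWithStats(m)
for i in range(1,n):
    if stt[i,4]>60: print('blue',c[i],stt[i],px2w(s,c[i][1],c[i][0],.035),px2w(s,c[i][1],c[i][0],.11))
E
```

```text
clock: 3.02
tool_pos: [0.5001, -0.1508, 0.2388]
eef_rot: [1.0, -0.028, 0.0, 0.0]
contact_force: [0.4, -0.1, 0.7]
opening: 1.0
[[-0.002  0.952  0.307  0.08 ]
 [ 1.     0.001  0.001  0.001]
 [ 0.     0.307 -0.952 -0.146]
 [ 0.     0.     0.     1.   ]] 295.14458613826343
[ 0.5   -0.151  0.239] [ 0.999 -0.053  0.   ] [-0.377 -0.389 -0.01 ]
mark0 0.22 [195. 267.] [ 0.465 -0.076  0.006]
bottle_c_mid 0.61 [114. 219.] [ 0.575 -0.047  0.058]
bar_mid 0.8 [197. 267.] [ 0.468 -0.08   0.022]
bar_mid 0.21 [112. 318.] [ 0.569 -0.152  0.022]
bar_tip 0.85 [198. 188.] [0.473 0.022 0.022]
blue [471.837  83.373] [438  69  66  26 386] [ 0.59  -0.324  0.035] [ 0.588 -0.288  0.11 ]
blue [143.385 106.286] [141  83   6  49  91] [0.587 0.045 0.035] [0.586 0.002 0.11 ]
blue [ 84.938 105.928] [  59   86   54   40 1733] [0.592 0.111 0.035] [0.589 0.054 0.11 ]
blue [ 45.682 111.209] [ 36  88  20  48 211] [0.588 0.157 0.035] [0.587 0.09  0.11 ]
blue [202.269 114.058] [ 180   95   46   39 1388] [ 0.575 -0.02   0.035] [ 0.576 -0.049  0.11 ]
blue [  1.971 119.667] [  0 108   6  23 102] [0.582 0.21  0.035] [0.582 0.132 0.11 ]
blue [317.171 111.483] [293 108  50   8 298] [ 0.57  -0.151  0.035] [ 0.573 -0.152  0.11 ]
blue [477.706 122.79 ] [460 110  35  25 523] [ 0.547 -0.335  0.035] [ 0.554 -0.296  0.11 ]
blue [315.547 151.9  ] [302 143  29  19 490] [ 0.525 -0.146  0.035] [ 0.537 -0.148  0.11 ]
```

View pics/w1.png

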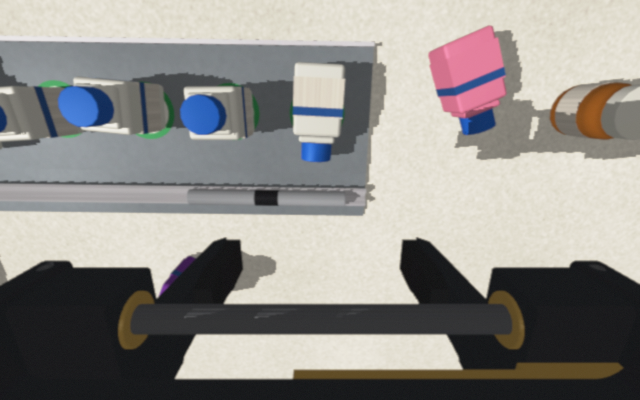

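Run:
```python
from h import *
np.set_printoptions(precision=4,suppress=True)
s=snap('wrist'); save(s,'w2'); print(r.get_state()['tool_pos'])
c=cv2.resize(s['img'][40:220,170:400],None,fx=3,fy=3,interpolation=cv2.INTER_CUBIC); cv2.imwrite('pics/w2c.png',c[:,:,::-1])
hsv=cv2.cvtColor(s['img'],cv2.COLOR_RGB2HSV)
m=cv2.inRange(hsv,(105,120,30),(120,255,255))[135:170,290:345]; ys,xs=np.nonzero(m); print(ys.min()+135,ys.max()+135,xs.min()+290,xs.max()+290)
for rr,cc,z,n in[(160,316,.032,'cap face'),(143,301,.032,'capL'),(143,331,.032,'capR'),(160,302.5,.032,'capL'),(160,330,.032,'capR')]: print(n,px2w(s,rr,cc,z))
```

```text
[ 0.4999 -0.1512  0.2388]
143 161 301 330
cap face [ 0.5142 -0.1464  0.032 ]
capL [ 0.5354 -0.1299  0.032 ]
capR [ 0.5335 -0.1654  0.032 ]
capL [ 0.5151 -0.1302  0.032 ]
capR [ 0.5132 -0.1633  0.032 ]
```

View pics/w2c.png

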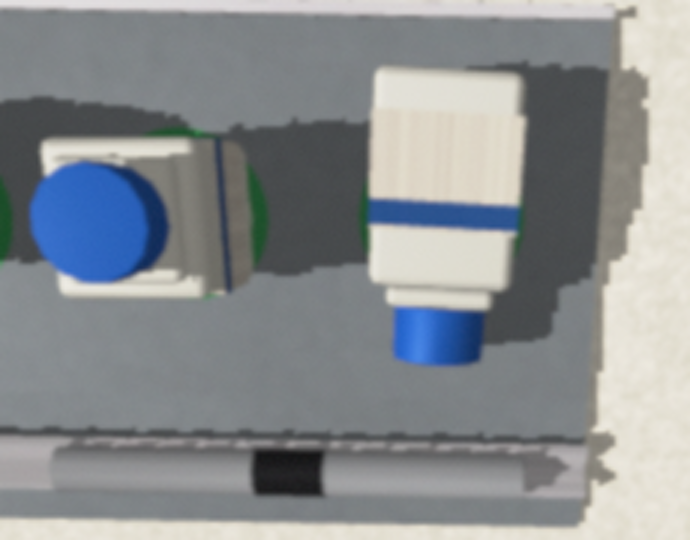

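The crop shows B lying close to the lane's direction. Its cap is at (0.525,-0.147), clear of its neighbour.

```bash
python3 -m jog '[{"translation":[0.55,0.05,0],"twist":0,"claw":85},{"translation":[0,0,0],"twist":-1,"claw":85},{"translation":[0,0,0.8],"twist":0,"claw":85},{"translation":[0,0,0.8],"twist":0,"claw":85},{"translation":[0,0,0.8],"twist":0,"claw":85},{"translation":[0,0,0.8],"twist":0,"claw":85},{"translation":[0,0,0.8],"twist":0,"claw":85},{"translation":[0,0,0.8],"twist":0,"claw":85},{"translation":[0,0,0.35],"twist":0,"claw":85},{"translation":[0,0,0.3],"twist":0,"claw":85},{"translation":[0,0,0],"twist":0,"claw":85}]' 5
python3 -c "
from h import *
s=snap('wrist'); save(s,'w3'); save(snap('top'),'t3')
a=cv2.imread('pics/w3.png');b=cv2.imread('pics/t3.png')[100:260,150:470];b=cv2.resize(b,(640,320));cv2.imwrite('pics/m3.png',cv2.resize(np.vstack([a[40:310],b]),None,fx=1,fy=1))
st=r.get_state();print(st['tool_pos'],R.from_quat(st['eef_rot']).as_matrix()[:,0])"
```

```text
clock: 4.28
tool_pos: [0.5207, -0.1539, 0.0187]
eef_rot: [1.0, 0.025, -0.002, -0.0]
contact_force: [0.2, 0.1, 0.6]
opening: 0.853
[ 0.5222021  -0.15439413  0.02107757] [9.98733247e-01 5.03136633e-02 6.61401893e-04]
```

View pics/m3.png

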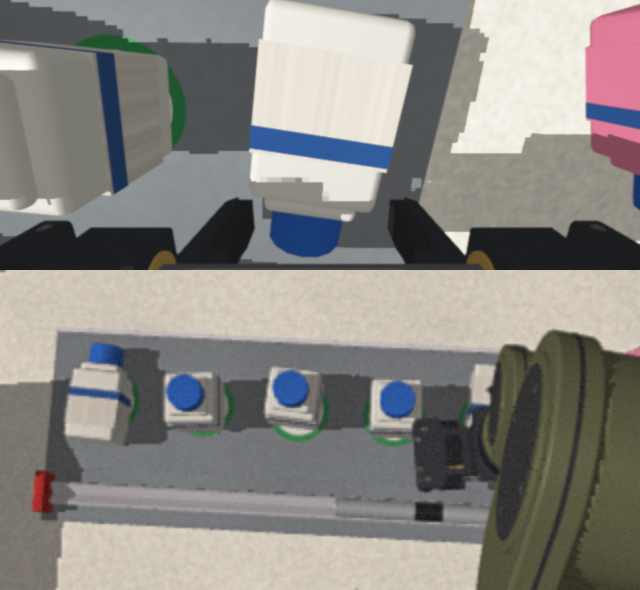

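The wrist view shows the cap (305,230) between the open fingers, with the gripper clear of the neighbour. Closing gently.

```bash
python3 -m jog '[{"translation":[0,0,0],"twist":0,"claw":55},{"translation":[0,0,0],"twist":0,"claw":45},{"translation":[0,0,0],"twist":0,"claw":40},{"translation":[0,0,0],"twist":0,"claw":30},{"translation":[0,0,0],"twist":0,"claw":20},{"translation":[0,0,0],"twist":0,"claw":10},{"translation":[0,0,0],"twist":0,"claw":10},{"translation":[0,0,0],"twist":0,"claw":10}]' 6
python3 -m jog '[{"translation":[0,0,-0.3],"twist":0,"claw":10},{"translation":[0.05,0,-0.3],"twist":0,"claw":10},{"translation":[0.1,0,-0.3],"twist":0,"claw":10},{"translation":[0.15,0,-0.3],"twist":0,"claw":10},{"translation":[0,0,0],"twist":0,"claw":10}]'
python3 -c "
from h import *
s=snap('wrist'); save(s,'w4')
save(snap('scene'),'s4')
a=cv2.imread('pics/w4.png');b=cv2.imread('pics/s4.png')[120:260,180:400];b=cv2.resize(b,(640,407));cv2.imwrite('pics/m4.png',cv2.resize(np.vstack([a[40:310],b]),(560,592)))"
```

```text
clock: 5.05
tool_pos: [0.5217, -0.1541, 0.0209]
eef_rot: [1.0, 0.025, -0.0, -0.0]
contact_force: [-1.2, 1.5, 3.7]
opening: 0.41
clock: 5.47
tool_pos: [0.5363, -0.1542, 0.0713]
eef_rot: [1.0, 0.025, 0.003, 0.001]
contact_force: [-1.1, -0.3, 1.1]
opening: 0.407
```

View pics/m4.png

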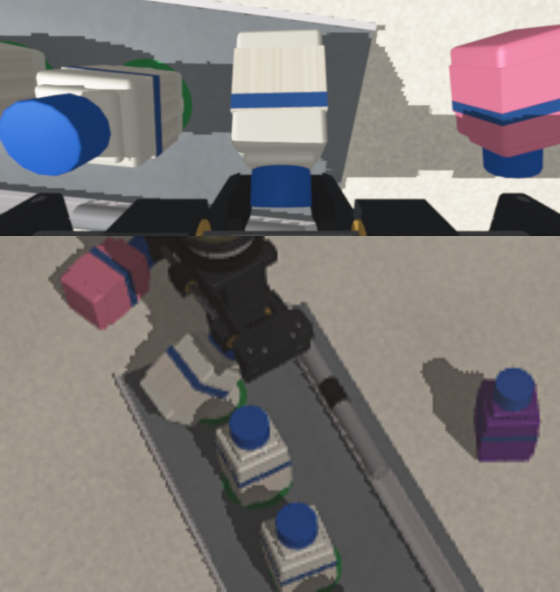

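B's cap is held and its base still rests on the floor: it is pivoting as planned. Lifting on to hang it over mark 0.

```bash
python3 -m jog '[{"translation":[0.05,0,-0.25],"twist":0,"claw":10},{"translation":[0.1,0,-0.25],"twist":0,"claw":10},{"translation":[0.1,0,-0.25],"twist":0,"claw":10},{"translation":[0.1,0,-0.25],"twist":0,"claw":10},{"translation":[0.1,0,0],"twist":0,"claw":10},{"translation":[0.1,0,0],"twist":0,"claw":10},{"translation":[0.1,0,0],"twist":0,"claw":10},{"translation":[0.1,-0.05,0],"twist":0,"claw":10},{"translation":[0.1,0,0],"twist":0,"claw":10},{"translation":[0,0,0],"twist":0,"claw":10},{"translation":[0,0,0],"twist":0,"claw":10},{"translation":[0,0,0],"twist":0,"claw":10}]'
python3 -c "
from h import *
s=snap('wrist'); save(s,'w5')
save(snap('scene'),'s5')
a=cv2.imread('pics/w5.png');b=cv2.imread('pics/s5.png')[120:260,180:400];b=cv2.resize(b,(640,407));cv2.imwrite('pics/m5.png',cv2.resize(np.vstack([a[40:310],b]),(560,592)))"
```

```text
clock: 6.57
tool_pos: [0.5672, -0.15, 0.1084]
eef_rot: [1.0, 0.025, -0.0, 0.0]
contact_force: [0.1, -0.7, -2.3]
opening: 0.407
```

View pics/m5.png

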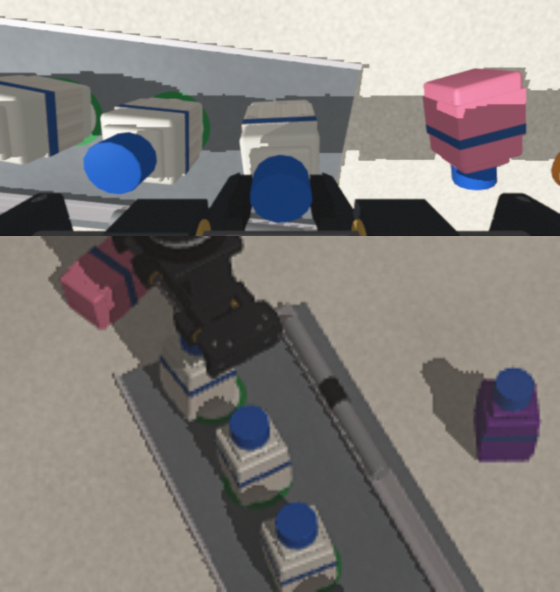

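Now B hangs base-down, slightly above the floor. Lowering and watching the force.

```bash
python3 -m jog '[{"translation":[0.1,0,0.1],"twist":0,"claw":10},{"translation":[0,0,0.1],"twist":0,"claw":10},{"translation":[0,0,0.1],"twist":0,"claw":10},{"translation":[0,0,0],"twist":0,"claw":10}]'; python3 -m jog '[{"translation":[0,0,0.1],"twist":0,"claw":10},{"translation":[0,0,0],"twist":0,"claw":10},{"translation":[0,0,0],"twist":0,"claw":10}]'; python3 -m jog '[{"translation":[0,0,0.1],"twist":0,"claw":10},{"translation":[0,0,0],"twist":0,"claw":10},{"translation":[0,0,0],"twist":0,"claw":10}]'
```

```text
clock: 7.0
tool_pos: [0.5709, -0.1495, 0.0956]
eef_rot: [1.0, 0.025, -0.001, -0.0]
contact_force: [-0.4, -0.5, -2.6]
opening: 0.403
clock: 7.25
tool_pos: [0.5726, -0.15, 0.0932]
eef_rot: [1.0, 0.025, 0.001, 0.0]
contact_force: [1.2, -0.5, 2.3]
opening: 0.406
clock: 7.5
tool_pos: [0.5743, -0.1497, 0.0901]
eef_rot: [1.0, 0.025, 0.003, 0.0]
contact_force: [2.0, 0.6, 6.1]
opening: 0.407
```

```bash
python3 -c "
from h import *
s=snap('wrist'); save(s,'w6')
save(snap('scene'),'s6')
a=cv2.imread('pics/w6.png');b=cv2.imread('pics/s6.png')[140:220,220:340];b=cv2.resize(b,(640,427));cv2.imwrite('pics/m6.png',cv2.resize(np.vstack([a[40:310],b]),(560,592)))
print(r.get_state()['contact_force'],r.get_state()['tool_pos'])"
```

```text
[3.22027093 1.26399986 6.25931327] [ 0.57426137 -0.14973514  0.09015858]
```

View pics/m6.png

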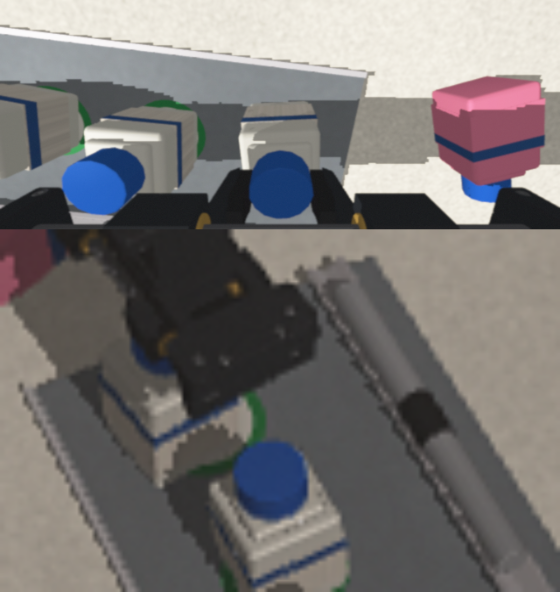

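```bash
python3 -c "
from h import *
s=snap('wrist'); p=np.array(r.get_state()['tool_pos'])
a=s['img'][140:240,260:380]; hsv=cv2.cvtColor(a,cv2.COLOR_RGB2HSV)
m=cv2.inRange(hsv,(105,80,20),(125,255,255)); n,_,t,c=cv2.connectedComponentsWithStats(m)
print([(t[i]+[260,140,0,0,0],c[i]+[260,140]) for i in range(1,n) if t[i,4]>20])
g=p+[0,0,.011]
for th in np.radians([0,5,10,15,20]):
    ax=np.array([-np.sin(th),0,np.cos(th)]); f=np.array([np.cos(th),0,np.sin(th)])
    base=g-.094*ax; print(round(np.degrees(th)),'base z',base[2].round(4),'edge z',(base-.026*f)[2].round(4),[np.round(w2px(s,base+h*ax+.026*f),1) for h in(0,.050,.074)], 'cap',np.round(w2px(s,base+.104*ax+.018*f),1),'s',np.round(w2px(s,base+.104*ax-.018*f),1))
"
```

```text
[(array([276, 175,  86,   8, 330]), array([317.96969697, 178.75454545])), (array([ 289,  217,   64,   23, 1056]), array([320.77746212, 230.14393939]))]
0 base z 0.0072 edge z 0.0072 [array([174.4, 321.8]), array([192.3, 322.1]), array([204.6, 322.3])] cap [241.6 321.8] s [306.4 318.3]
5 base z 0.0075 edge z 0.0052 [array([165.1, 322.4]), array([187.7, 322.5]), array([203.2, 322.5])] cap [244.9 321.7] s [305.6 318.2]
10 base z 0.0086 edge z 0.0041 [array([155.8, 322.9]), array([183.4, 322.8]), array([202.1, 322.7])] cap [248.5 321.6] s [304.6 318.2]
15 base z 0.0104 edge z 0.0036 [array([146.6, 323.5]), array([179.4, 323.1]), array([201.5, 322.8])] cap [252.2 321.5] s [303.3 318.2]
20 base z 0.0128 edge z 0.0039 [array([137.4, 324. ]), array([175.8, 323.4]), array([201.3, 323. ])] cap [256.  321.4] s [301.7 318.2]
```

B is tilted about 10°, with its base ahead of its cap. I'll right it by moving the cap forward about 17 mm over the base edge.

```bash
cat > tilt.py <<'E'
from h import *
import sys
sg=float(sys.argv[1]) if len(sys.argv)>1 else 1
s=snap('wrist'); p=np.array(r.get_state()['tool_pos']); print(p,r.get_state()['contact_force'])
a=s['img'][130:240,260:380]; hsv=cv2.cvtColor(a,cv2.COLOR_RGB2HSV)
m=cv2.inRange(hsv,(105,80,20),(125,255,255)); n,_,t,c=cv2.connectedComponentsWithStats(m)
print([(t[i]+[260,130,0,0,0],c[i]+[260,130]) for i in range(1,n) if t[i,4]>20])
g=p+[0,0,.011]
for d in [-5,0,5,10,15]:
    th=np.radians(d); ax=np.array([-np.sin(th),0,np.cos(th)]); f=np.array([np.cos(th),0,np.sin(th)]); base=g-.094*ax
    print(d,'row base/band/shoulder',[round(w2px(s,base+h*ax+.026*f)[0],1) for h in(0,.050,.074)])
b=cv2.resize(s['img'][130:260,220:420],None,fx=3,fy=3); cv2.imwrite('pics/tilt.png',b[:,:,::-1])
E
python3 -m jog '[{"translation":[0.1,0,0],"twist":0,"claw":10},{"translation":[0.1,0,0],"twist":0,"claw":10},{"translation":[0.1,0,0],"twist":0,"claw":10},{"translation":[0.1,0,0],"twist":0,"claw":10},{"translation":[0,0,0],"twist":0,"claw":10},{"translation":[0,0,0],"twist":0,"claw":10}]'; python3 tilt.py
```

```text
clock: 8.15
tool_pos: [0.5852, -0.149, 0.089]
eef_rot: [1.0, 0.025, -0.003, -0.0]
contact_force: [-5.9, 0.6, 11.0]
opening: 0.407
[ 0.58520622 -0.149042    0.08907797] [-5.27082062  0.97009156 11.22844062]
[(array([278, 182,  83,   5, 201]), array([319.58208955, 184.07462687])), (array([ 290,  217,   63,   23, 1057]), array([320.80227058, 230.03689688]))]
-5 row base/band/shoulder [np.float64(182.8), np.float64(196.8), np.float64(206.4)]
0 row base/band/shoulder [np.float64(173.4), np.float64(191.9), np.float64(204.6)]
5 row base/band/shoulder [np.float64(164.0), np.float64(187.3), np.float64(203.2)]
10 row base/band/shoulder [np.float64(154.7), np.float64(183.0), np.float64(202.2)]
15 row base/band/shoulder [np.float64(145.5), np.float64(179.1), np.float64(201.7)]
```

View pics/tilt.png

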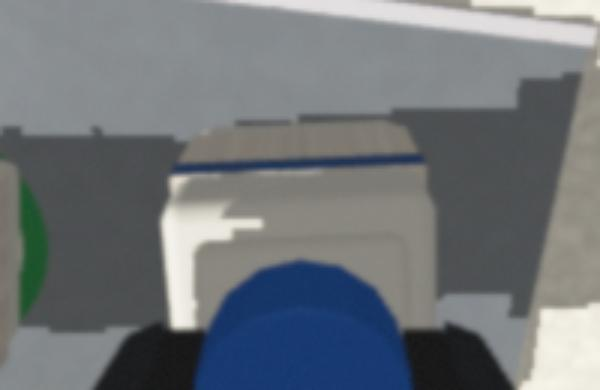

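B is now nearly upright (its base edge at row 171 corresponds to about 1°). I'll lift it slightly, go back 14 mm to the mark, and lower it.

```bash
python3 -m jog '[{"translation":[0,0,-0.2],"twist":0,"claw":10},{"translation":[0,0,-0.15],"twist":0,"claw":10},{"translation":[-0.1,0,0],"twist":0,"claw":10},{"translation":[-0.1,0,0],"twist":0,"claw":10},{"translation":[-0.1,0,0],"twist":0,"claw":10},{"translation":[-0.05,0.05,0],"twist":0,"claw":10},{"translation":[0,0,0],"twist":0,"claw":10},{"translation":[0,0,0],"twist":0,"claw":10}]'; python3 tilt.py;  python3 -m jog '[{"translation":[0,0,0.1],"twist":0,"claw":10},{"translation":[0,0,0.05],"twist":0,"claw":10},{"translation":[0,0,0],"twist":0,"claw":10},{"translation":[0,0,0],"twist":0,"claw":10}]'
```

```text
clock: 8.87
tool_pos: [0.5734, -0.152, 0.1025]
eef_rot: [1.0, 0.025, -0.0, 0.0]
contact_force: [0.4, 0.4, -2.0]
opening: 0.406
[ 0.57375322 -0.15176957  0.10256624] [ 0.32990088  0.69755196 -2.22964534]
[(array([278, 181,  83,   6, 217]), array([319.10599078, 183.29953917])), (array([ 290,  217,   63,   23, 1074]), array([320.85195531, 229.91992551]))]
-5 row base/band/shoulder [np.float64(182.9), np.float64(196.6), np.float64(205.9)]
0 row base/band/shoulder [np.float64(173.5), np.float64(191.6), np.float64(204.1)]
5 row base/band/shoulder [np.float64(164.1), np.float64(187.0), np.float64(202.7)]
10 row base/band/shoulder [np.float64(154.8), np.float64(182.7), np.float64(201.7)]
15 row base/band/shoulder [np.float64(145.6), np.float64(178.8), np.float64(201.1)]
clock: 9.25
tool_pos: [0.5736, -0.1515, 0.0964]
eef_rot: [1.0, 0.025, -0.0, -0.0]
contact_force: [-0.1, -0.7, -1.8]
opening: 0.408
```

```bash
python3 -m jog '[{"translation":[-0.02,0,0.05],"twist":0,"claw":10},{"translation":[0,0,0.05],"twist":0,"claw":10},{"translation":[0,0,0],"twist":0,"claw":10},{"translation":[0,0,0],"twist":0,"claw":10}]';  python3 -m jog '[{"translation":[0,0,0],"twist":0,"claw":45},{"translation":[0,0,0],"twist":0,"claw":55},{"translation":[0,0,0],"twist":0,"claw":70},{"translation":[0,0,0],"twist":0,"claw":70},{"translation":[0,0,0],"twist":0,"claw":70},{"translation":[0,0,0],"twist":0,"claw":70}]'; python3 -m jog '[{"translation":[0,0,-0.3],"twist":0,"claw":70},{"translation":[0,0,-0.7],"twist":0,"claw":70},{"translation":[0,0,-1],"twist":0,"claw":70},{"translation":[0,0,-1],"twist":0,"claw":70},{"translation":[0,0,-0.5],"twist":0,"claw":70},{"translation":[0,0,0],"twist":0,"claw":70}]'
python3 -c "
from h import *
s=snap('wrist'); save(s,'w7'); save(snap('scene'),'s7')
a=cv2.imread('pics/w7.png');b=cv2.imread('pics/s7.png')[140:220,220:340];b=cv2.resize(b,(640,427));cv2.imwrite('pics/m7.png',cv2.resize(np.vstack([a[40:310],b]),(560,592)))
for c,m in((s,'wrist'),):
  for d in r.spot_point('bottle_c_mid',m)+r.spot_point('mark0',m): print(round(d['confidence'],2),px2w(c,*d['location'],.058),px2w(c,*d['location'],.006))
hsv=cv2.cvtColor(s['img'],cv2.COLOR_RGB2HSV)
m=cv2.inRange(hsv,(105,150,60),(120,255,255)); n,_,stt,c=cv2.connectedComponentsWithStats(m)
for i in range(1,n):
    if stt[i,4]>300: print('blue',c[i],px2w(s,c[i][1],c[i][0],.108))"
```

```text
clock: 9.58
tool_pos: [0.5728, -0.1517, 0.0926]
eef_rot: [1.0, 0.025, -0.0, 0.0]
contact_force: [0.6, 0.3, -2.1]
opening: 0.41
clock: 10.08
tool_pos: [0.573, -0.1517, 0.0928]
eef_rot: [1.0, 0.025, 0.0, 0.0]
contact_force: [0.1, 0.4, 0.1]
opening: 0.701
clock: 10.58
tool_pos: [0.5762, -0.1525, 0.239]
eef_rot: [1.0, 0.025, 0.006, 0.001]
contact_force: [1.0, -0.3, -0.8]
opening: 0.7
0.82 [ 0.57544028 -0.04969066  0.058     ] [ 0.56288478 -0.03398695  0.006     ]
blue [  9.37678855 161.83306836] [0.58978638 0.14276    0.108     ]
blue [102.84214186 165.08484006] [0.59085947 0.05504456 0.108     ]
blue [213.31343284 183.6453029 ] [ 0.57756346 -0.04871582  0.108     ]
blue [319.53081511 186.91053678] [ 0.57918818 -0.1518306   0.108     ]
blue [464.7173913  203.69293478] [ 0.5688015  -0.29671868  0.108     ]
```

View pics/m7.png

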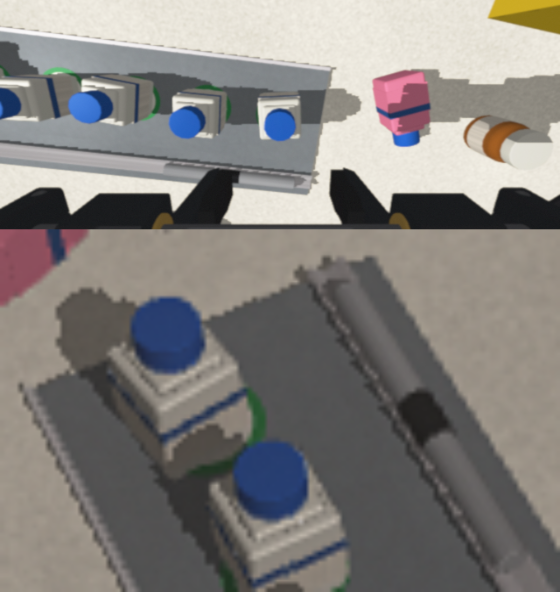

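B stands upright on mark 0, at about (0.577,-0.152), roughly 5–7 mm from the mark's centre, and its neighbour is undisturbed. Now A.

```bash
python3 -m jog '[{"translation":[0.1,-0.86,0],"twist":0,"claw":85},{"translation":[0.1,-0.86,0],"twist":0,"claw":85},{"translation":[0.1,-0.86,0],"twist":0,"claw":85},{"translation":[0.1,-0.86,0],"twist":0,"claw":85},{"translation":[0.1,-0.86,0],"twist":0,"claw":85},{"translation":[0.1,-0.86,0],"twist":0,"claw":85},{"translation":[0.1,-0.86,0],"twist":0,"claw":85},{"translation":[0.1,-0.86,0],"twist":0,"claw":85},{"translation":[0.1,-0.86,0],"twist":0,"claw":85},{"translation":[0.1,-0.86,0],"twist":0,"claw":85},{"translation":[0.1,-0.86,0],"twist":0,"claw":85},{"translation":[0,-0.86,0],"twist":0,"claw":85},{"translation":[0,0,0],"twist":0,"claw":85},{"translation":[0,0,0],"twist":0,"claw":85}]'
python3 -c "
from h import *
np.set_printoptions(precision=4,suppress=True)
t=snap('top');
for l in('mark0','bottle_c_mid'): print(l,*[(round(d['confidence'],2),px2w(t,*d['location'],.006 if l=='mark0' else .058)) for d in r.spot_point(l,'top')],sep='\n')
s=snap('wrist'); save(s,'w8'); p=r.get_state(); print(p['tool_pos'],R.from_quat(p['eef_rot']).as_matrix()[:,0])
cv2.imwrite('pics/w8c.png',cv2.resize(s['img'][0:260,160:480],None,fx=2.3,fy=2.3,interpolation=cv2.INTER_CUBIC)[:,:,::-1])
hsv=cv2.cvtColor(s['img'],cv2.COLOR_RGB2HSV)
m=cv2.inRange(hsv,(105,150,60),(120,255,255)); n,_,stt,c=cv2.connectedComponentsWithStats(m)
for i in range(1,n):
    if stt[i,4]>200: print('blue',c[i],stt[i],px2w(s,c[i][1],c[i][0],.04),px2w(s,c[i][1],c[i][0],.108))"
```

```text
clock: 11.95
tool_pos: [0.594, 0.2658, 0.2304]
eef_rot: [1.0, 0.028, -0.002, 0.0]
contact_force: [0.5, -1.0, 0.9]
opening: 0.852
mark0
(0.92, array([ 0.5751, -0.1501,  0.006 ]))
(0.85, array([0.5846, 0.0493, 0.006 ]))
(0.83, array([0.5929, 0.2705, 0.006 ]))
(0.68, array([0.5844, 0.1668, 0.006 ]))
(0.6, array([ 0.581, -0.042,  0.006]))
bottle_c_mid
(0.66, array([ 0.5731, -0.0486,  0.058 ]))
[0.5962 0.2604 0.2319] [ 0.9989  0.0477 -0.0012]
blue [138.6408  17.1863] [  48    0  206   47 6609] [0.7482 0.4493 0.04  ] [0.7337 0.412  0.108 ]
blue [317.5106 133.9394] [302 123  32  23 611] [0.6417 0.2655 0.04  ] [0.6487 0.2652 0.108 ]
blue [310.6034 176.7806] [288 171  46  12 237] [0.592  0.2715 0.04  ] [0.609 0.27  0.108]
blue [414.5445 201.6555] [ 395  183   40   38 1135] [0.5669 0.1449 0.04  ] [0.5889 0.169  0.108 ]
blue [520.3416 204.1342] [ 497  186   47   38 1326] [0.5696 0.0162 0.04  ] [0.5911 0.0662 0.108 ]
blue [179.3192 214.5769] [160 192  38  48 683] [0.5371 0.4301 0.04  ] [0.5651 0.3967 0.108 ]
blue [618.3912 220.9551] [ 594  203   46   38 1360] [ 0.5533 -0.1108  0.04  ] [ 0.5781 -0.0352  0.108 ]
```

View pics/w8c.png

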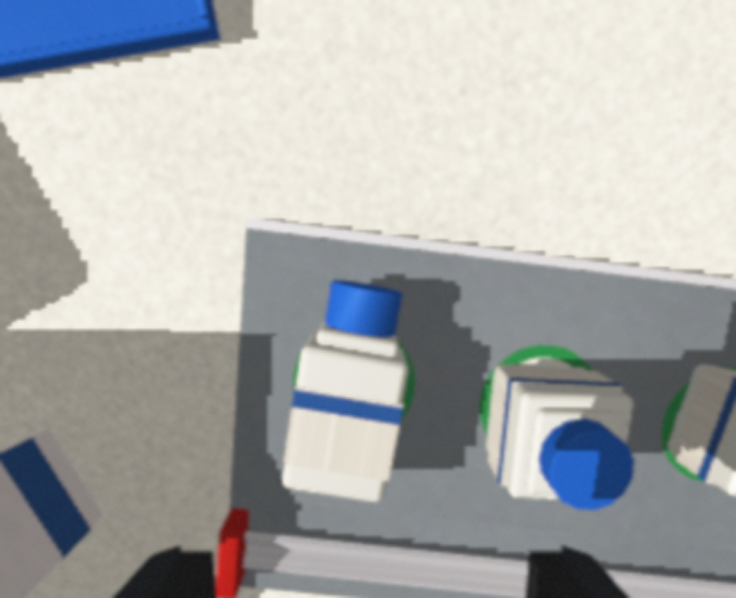

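A's cap is at (0.643,0.265), its axis at about -6.5°, and the neighbour's cap is at (0.589,0.168). I'm approaching with yaw near +1° and a slight outward offset so the gripper body clears the neighbour.

```bash
python3 -m jog '[{"translation":[0.6,-0.1,0],"twist":0.3,"claw":85},{"translation":[0.6,-0.1,0],"twist":0,"claw":85},{"translation":[0,0,0.5],"twist":0,"claw":85},{"translation":[0,0,0.5],"twist":0,"claw":85},{"translation":[0,0,0.5],"twist":0,"claw":85},{"translation":[0,0,0],"twist":0,"claw":85},{"translation":[0,0,0],"twist":0,"claw":85},{"translation":[0,0,0],"twist":0,"claw":85}]' 4; python3 -c "
from h import *
s=r.get_state();print(s['tool_pos'],R.from_quat(s['eef_rot']).as_matrix()[:,0])"
```

```text
clock: 12.82
tool_pos: [0.6447, 0.2718, 0.1739]
eef_rot: [1.0, 0.009, 0.001, -0.0]
contact_force: [0.2, -0.2, 0.4]
opening: 0.846
[0.64470934 0.27176819 0.17387727] [0.99984407 0.01758381 0.00162819]
```

```bash
python3 -m jog '[{"translation":[0,0,0.7],"twist":0,"claw":85},{"translation":[0,0,0.7],"twist":0,"claw":85},{"translation":[0,0,0.7],"twist":0,"claw":85},{"translation":[0,0,0.7],"twist":0,"claw":85},{"translation":[0,0,0.5],"twist":0,"claw":85},{"translation":[0,0,0.3],"twist":0,"claw":85},{"translation":[0,0,0.2],"twist":0,"claw":85},{"translation":[0,0,0],"twist":0,"claw":85},{"translation":[0,0,0],"twist":0,"claw":85}]' 4; python3 -m jog '[{"translation":[0,0,0],"twist":0,"claw":55},{"translation":[0,0,0],"twist":0,"claw":45},{"translation":[0,0,0],"twist":0,"claw":40},{"translation":[0,0,0],"twist":0,"claw":30},{"translation":[0,0,0],"twist":0,"claw":20},{"translation":[0,0,0],"twist":0,"claw":10},{"translation":[0,0,0],"twist":0,"claw":10},{"translation":[0,0,0],"twist":0,"claw":10}]' 4; python3 -c "
from h import *
s=snap('wrist'); save(s,'w9'); t=snap('top')['img'][100:260,150:470]
cv2.imwrite('pics/m9.png',np.vstack([s['img'][40:310],cv2.resize(t,(640,320))])[:,:,::-1])"
```

```text
clock: 13.57
tool_pos: [0.6448, 0.2728, 0.022]
eef_rot: [1.0, 0.009, 0.001, -0.0]
contact_force: [-0.4, -0.6, -0.1]
opening: 0.854
clock: 14.23
tool_pos: [0.6442, 0.2722, 0.0209]
eef_rot: [1.0, 0.009, 0.0, 0.0]
contact_force: [-0.4, -1.1, 1.6]
opening: 0.411
```

View pics/m9.png

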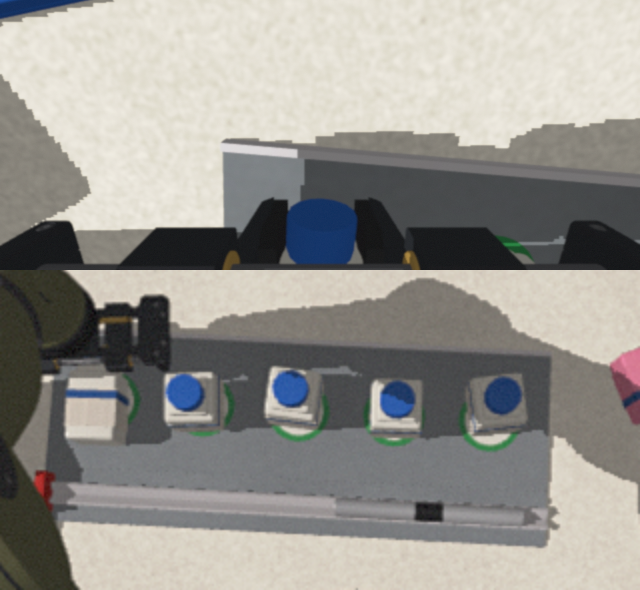

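A's cap is gripped (opening 0.41, i.e. 36 mm) and all other bottles are standing. That was my twelfth picture, so from here I check by numbers only. Lifting A mirror-wise.

```bash
python3 -m jog '[{"translation":[0,0,-0.3],"twist":0,"claw":10},{"translation":[-0.05,0,-0.3],"twist":0,"claw":10},{"translation":[-0.1,0,-0.3],"twist":0,"claw":10},{"translation":[-0.15,0,-0.3],"twist":0,"claw":10},{"translation":[-0.1,0,-0.25],"twist":0,"claw":10},{"translation":[-0.1,0,-0.25],"twist":0,"claw":10},{"translation":[-0.1,0,-0.25],"twist":0,"claw":10},{"translation":[-0.1,0,-0.25],"twist":0,"claw":10},{"translation":[0,0,0],"twist":0,"claw":10},{"translation":[0,0,0],"twist":0,"claw":10},{"translation":[0,0,0],"twist":0,"claw":10}]'
cat > look.py <<'E'
from h import *
np.set_printoptions(precision=4,suppress=True)
st=r.get_state(); p=np.array(st['tool_pos']); print(p,st['contact_force'],st['opening'])
s=snap('wrist')
hsv=cv2.cvtColor(s['img'],cv2.COLOR_RGB2HSV)
m=cv2.inRange(hsv,(105,80,20),(125,255,255)); n,_,t,c=cv2.connectedComponentsWithStats(m)
for i in range(1,n):
    if t[i,4]>40 and 250<c[i][0]<400: print('wrist blue',t[i],c[i])
s=snap('scene'); hsv=cv2.cvtColor(s['img'],cv2.COLOR_RGB2HSV)
m=cv2.inRange(hsv,(105,80,20),(125,255,255)); n,_,t,c=cv2.connectedComponentsWithStats(m)
for i in range(1,n):
    if t[i,4]>15 and 240<c[i][0]<380 and c[i][1]>240: print('scene blue',t[i],c[i])
g=p+[0,0,.011]
for d in [0,10,20,30,60]:
    th=np.radians(d); ax=np.array([np.sin(th),0,np.cos(th)]); f=np.array([-np.cos(th),0,np.sin(th)]); base=g-.094*ax
    b=base+.052*ax
    print(d,'scene band far/near face',np.round(w2px(s,b-.026*f),0),np.round(w2px(s,b+.026*f),0),'left face',np.round(w2px(s,b+[0,.026,0]),0),'cap',np.round(w2px(s,base+.1*ax),0))
E
python3 look.py
```

```text
clock: 15.25
tool_pos: [0.6156, 0.2717, 0.1083]
eef_rot: [1.0, 0.009, -0.0, 0.0]
contact_force: [-0.2, -0.3, -1.6]
opening: 0.404
[0.6156 0.2717 0.1083] [-0.2174 -0.2764 -1.6317] 0.4043415102819762
wrist blue [278 183  82  10 328] [318.3201 187.311 ]
wrist blue [ 285  226   73   77 4382] [320.77   264.7289]
scene blue [296 249  15   6  17] [303.0588 251.5882]
scene blue [321 328  14  18  18] [327.5 336.5]
0 scene band far/near face [332. 326.] [319. 348.] left face [337. 344.] cap [319. 338.]
10 scene band far/near face [331. 329.] [316. 351.] left face [335. 347.] cap [319. 337.]
20 scene band far/near face [329. 332.] [314. 353.] left face [333. 350.] cap [319. 337.]
30 scene band far/near face [327. 336.] [312. 355.] left face [331. 353.] cap [320. 336.]
60 scene band far/near face [320. 346.] [306. 359.] left face [324. 360.] cap [321. 335.]
```

```bash
cat > fit.py <<'E'
from h import *
s=snap('wrist'); st=r.get_state(); p=np.array(st['tool_pos']); Rm=R.from_quat(st['eef_rot']).as_matrix()
ex=Rm[:,0]; ez=np.array([0,0,1.])
def rows(h0,d,dz=.011):
    th=np.radians(d); ax=-np.sin(th)*ex+np.cos(th)*ez; f=np.cos(th)*ex+np.sin(th)*ez; piv=p+dz*ez; base=piv-(h0+dz)*ax
    pr=lambda h,o:w2px(s,base+h*ax+o*f)[0]
    return [round(float(x),1) for x in(pr(0,.026),pr(.052,.026),pr(.074,.026),pr(.082,.018))]
print('base band shoulder capbottom')
for h0 in(.080,.083,.086):
    for d in(-15,-10,-5,0,5): print(h0,d,rows(h0,d))
g=cv2.cvtColor(s['img'],cv2.COLOR_RGB2HSV); col=g[140:235,318]
print([(140+i,*map(int,c)) for i,c in enumerate(col)][::2])
E
python3 fit.py
```

```text
base band shoulder capbottom
0.08 -15 [202.6, 208.1, 211.5, 227.6]
0.08 -10 [193.2, 203.3, 209.5, 226.7]
0.08 -5 [183.9, 198.7, 207.8, 226.1]
0.08 0 [174.7, 194.4, 206.4, 225.8]
0.08 5 [165.5, 190.4, 205.5, 225.7]
0.083 -15 [202.4, 207.7, 211.0, 226.7]
0.083 -10 [192.8, 202.6, 208.5, 225.4]
0.083 -5 [183.2, 197.7, 206.4, 224.3]
0.083 0 [173.8, 193.0, 204.6, 223.5]
0.083 5 [164.4, 188.6, 203.2, 223.0]
0.086 -15 [202.1, 207.4, 210.5, 225.9]
0.086 -10 [192.3, 201.9, 207.6, 224.2]
0.086 -5 [182.6, 196.6, 205.1, 222.6]
0.086 0 [172.9, 191.6, 202.8, 221.4]
0.086 5 [163.3, 186.9, 201.0, 220.4]
[(140, 105, 14, 142), (142, 100, 16, 142), (144, 98, 14, 142), (146, 103, 12, 143), (148, 100, 16, 145), (150, 107, 16, 145), (152, 103, 16, 143), (154, 100, 16, 142), (156, 105, 15, 140), (158, 103, 16, 140), (160, 103, 16, 142), (162, 103, 17, 134), (164, 114, 15, 84), (166, 98, 13, 81), (168, 21, 15, 122), (170, 23, 17, 133), (172, 18, 24, 136), (174, 19, 26, 137), (176, 17, 26, 137), (178, 17, 26, 137), (180, 17, 26, 136), (182, 19, 26, 136), (184, 15, 16, 125), (186, 108, 140, 89), (188, 108, 171, 88), (190, 109, 30, 120), (192, 21, 17, 148), (194, 24, 18, 138), (196, 24, 19, 134), (198, 23, 18, 129), (200, 24, 20, 129), (202, 24, 20, 129), (204, 21, 19, 133), (206, 23, 17, 137), (208, 23, 17, 138), (210, 24, 18, 138), (212, 23, 17, 136), (214, 20, 17, 137), (216, 23, 18, 131), (218, 21, 20, 130), (220, 27, 17, 135), (222, 23, 17, 138), (224, 30, 4, 127), (226, 109, 153, 108), (228, 109, 197, 106), (230, 108, 202, 105), (232, 108, 200, 106), (234, 108, 208, 104)]
```

A's edge rows (base 167, band 187, cap 226) fit a tilt within about 4° of vertical. Moving it over mark 4 and lowering.

```bash
python3 -m jog '[{"translation":[-0.1,0,0],"twist":0,"claw":10},{"translation":[-0.15,0,0],"twist":0,"claw":10},{"translation":[-0.15,0,0],"twist":0,"claw":10},{"translation":[-0.1,0.03,0],"twist":0,"claw":10},{"translation":[-0.04,0,0],"twist":0,"claw":10},{"translation":[0,0,0],"twist":0,"claw":10},{"translation":[0,0,0.1],"twist":0,"claw":10},{"translation":[0,0,0.1],"twist":0,"claw":10},{"translation":[0,0,0.1],"twist":0,"claw":10},{"translation":[0,0,0],"twist":0,"claw":10},{"translation":[0,0,0],"twist":0,"claw":10}]'; python3 -m jog '[{"translation":[0,0,0.1],"twist":0,"claw":10},{"translation":[0,0,0],"twist":0,"claw":10},{"translation":[0,0,0],"twist":0,"claw":10}]';  python3 -m jog '[{"translation":[0,0,0.05],"twist":0,"claw":10},{"translation":[0,0,0],"twist":0,"claw":10},{"translation":[0,0,0],"twist":0,"claw":10}]'; python3 fit.py | head -16
```

```text
clock: 16.32
tool_pos: [0.594, 0.2702, 0.0961]
eef_rot: [1.0, 0.009, -0.0, 0.0]
contact_force: [0.1, -0.3, -2.6]
opening: 0.405
clock: 16.57
tool_pos: [0.5951, 0.2703, 0.0932]
eef_rot: [1.0, 0.009, 0.001, -0.0]
contact_force: [1.9, 0.1, 2.3]
opening: 0.403
clock: 16.82
tool_pos: [0.5955, 0.2703, 0.0916]
eef_rot: [1.0, 0.009, 0.001, -0.0]
contact_force: [1.1, -0.3, 5.7]
opening: 0.408
base band shoulder capbottom
0.08 -15 [203.0, 208.3, 211.6, 227.6]
0.08 -10 [193.6, 203.5, 209.6, 226.7]
0.08 -5 [184.3, 198.9, 207.8, 226.1]
0.08 0 [175.0, 194.6, 206.5, 225.8]
0.08 5 [165.9, 190.6, 205.5, 225.7]
0.083 -15 [202.8, 208.0, 211.1, 226.8]
0.083 -10 [193.1, 202.8, 208.6, 225.5]
0.083 -5 [183.6, 197.9, 206.5, 224.4]
0.083 0 [174.2, 193.2, 204.7, 223.6]
0.083 5 [164.8, 188.8, 203.2, 223.1]
0.086 -15 [202.5, 207.6, 210.6, 226.0]
0.086 -10 [192.7, 202.1, 207.8, 224.2]
0.086 -5 [183.0, 196.8, 205.2, 222.7]
0.086 0 [173.3, 191.8, 202.9, 221.4]
0.086 5 [163.7, 187.1, 201.1, 220.5]
```

The base is in contact at about 0.093. Easing off slightly, releasing and retreating.

```bash
python3 -m jog '[{"translation":[0,0,-0.05],"twist":0,"claw":10},{"translation":[0,0,0],"twist":0,"claw":10},{"translation":[0,0,0],"twist":0,"claw":45},{"translation":[0,0,0],"twist":0,"claw":55},{"translation":[0,0,0],"twist":0,"claw":70},{"translation":[0,0,0],"twist":0,"claw":70},{"translation":[0,0,0],"twist":0,"claw":70}]'; python3 -m jog '[{"translation":[0,0,-0.3],"twist":0,"claw":70},{"translation":[0,0,-0.7],"twist":0,"claw":70},{"translation":[0,0,-1],"twist":0,"claw":70},{"translation":[0,0,-1],"twist":0,"claw":70},{"translation":[0,0,-0.5],"twist":0,"claw":70},{"translation":[0,0,0],"twist":0,"claw":70},{"translation":[0,0,0],"twist":0,"claw":70}]'
python3 - <<'E'
from h import *
np.set_printoptions(precision=4,suppress=True)
for cam in('wrist','top','scene'):
    s=snap(cam); save(s,'e_'+cam); hsv=cv2.cvtColor(s['img'],cv2.COLOR_RGB2HSV)
    m=cv2.inRange(hsv,(105,120,40),(122,255,255)); n,_,t,c=cv2.connectedComponentsWithStats(m)
    for i in range(1,n):
        w=px2w(s,c[i][1],c[i][0],.110 if cam!='x' else 0)
        if t[i,4]>50 and .5<w[0]<.7 and -.2<w[1]<.35: print(cam,t[i],w)
    for l,z in(('mark0',.006),('bottle_a_mid',.058),('bottle_c_mid',.058)):
        for d in r.spot_point(l,cam): 
            if d['confidence']>.4: print(cam,l,round(d['confidence'],2),px2w(s,*d['location'],z))
    g=cv2.inRange(hsv,(50,100,40),(85,255,255)); ys,xs=np.nonzero(g)
    P=np.array([px2w(s,y,x,.006)[:2] for y,x in zip(ys,xs)])
    if len(P):
        from scipy.optimize import least_squares
        yaw=-.055; u=np.array([-np.sin(yaw),np.cos(yaw)])
        def res(q):
            C=[q[:2]+u*.105*(k-2) for k in range(5)]
            d=np.min([np.linalg.norm(P-c,axis=1) for c in C],axis=0); return d-q[2]
        P=P[np.min([np.linalg.norm(P-(np.array([.583,.059])+u*.105*(k-2)),axis=1) for k in range(5)],axis=0)<.045]
        f=least_squares(res,[.583,.059,.032],loss='soft_l1',f_scale=.003); print(cam,'ring fit mark2',f.x,len(P),'mark0',f.x[:2]-2*.105*u,'mark4',f.x[:2]+.21*u)
E
```

```text
clock: 17.45
tool_pos: [0.5941, 0.2704, 0.0926]
eef_rot: [1.0, 0.009, -0.0, 0.0]
contact_force: [1.3, -0.1, 0.2]
opening: 0.696
clock: 18.03
tool_pos: [0.595, 0.2707, 0.235]
eef_rot: [1.0, 0.009, 0.002, -0.001]
contact_force: [-0.8, 0.1, -0.3]
opening: 0.703
wrist [474 160  17  43 104] [0.6075 0.1182 0.11  ]
wrist [ 304  168   36   38 1082] [0.5992 0.27   0.11  ]
wrist [562 175  19  43 201] [0.5944 0.0302 0.11  ]
wrist [ 405  179   41   39 1177] [0.5892 0.1698 0.11  ]
wrist [ 507  179   48   39 1386] [0.5914 0.0679 0.11  ]
wrist [ 606  194   34   38 1030] [ 0.579  -0.0269  0.11  ]
wrist bottle_a_mid 0.63 [0.5974 0.2701 0.058 ]
wrist bottle_c_mid 0.58 [ 0.5737 -0.0457  0.058 ]
wrist ring fit mark2 [0.5821 0.0588 0.0323] 602 mark0 [ 0.5706 -0.1509] mark4 [0.5937 0.2685]
top [181 150  20  16 220] [0.5937 0.267  0.11  ]
top [287 150  17  18 240] [0.5881 0.06   0.11  ]
top [233 153  19  17 245] [0.5857 0.1651 0.11  ]
top [393 154  17  18 246] [ 0.5774 -0.15    0.11  ]
top [340 156  18  18 243] [ 0.5752 -0.0457  0.11  ]
top mark0 0.95 [ 0.5774 -0.0437  0.006 ]
top mark0 0.82 [0.5984 0.2757
[... 221 characters left out ...]
k0 [ 0.5721 -0.1498] mark4 [0.5952 0.2696]
scene [248 155  16  16 127] [ 0.5788 -0.1444  0.11  ]
scene [270 187  16  17 215] [ 0.5763 -0.0398  0.11  ]
scene [288 225  17  18 232] [0.5894 0.0658 0.11  ]
scene [314 265  17  17 182] [0.5913 0.1735 0.11  ]
scene [337 308  18  19 266] [0.5986 0.2732 0.11  ]
scene mark0 0.92 [0.5961 0.2657 0.006 ]
scene mark0 0.85 [ 0.5624 -0.1526  0.006 ]
scene mark0 0.85 [0.59   0.1597 0.006 ]
scene mark0 0.78 [0.5794 0.0653 0.006 ]
scene mark0 0.62 [ 0.5697 -0.0422  0.006 ]
scene bottle_a_mid 0.83 [0.6012 0.2708 0.058 ]
scene bottle_c_mid 0.61 [ 0.5755 -0.0417  0.058 ]
scene ring fit mark2 [0.5801 0.0577 0.0335] 243 mark0 [ 0.5686 -0.152 ] mark4 [0.5917 0.2674]
```

Checks for step 1: A is at (0.596,0.269) against mark 4 at (0.594,0.269). B is at (0.578,-0.149) against mark 0 at (0.571,-0.151). The cap positions agree across the cameras when I assume upright height. Next is the bar: I'll push its right end, near (0.463,-0.179), with the fingers shut.

```bash
python3 -m jog '[{"translation":[-0.24,0.84,0],"twist":0,"claw":70},{"translation":[-0.24,0.84,0],"twist":0,"claw":70},{"translation":[-0.24,0.84,0],"twist":0,"claw":50},{"translation":[-0.24,0.84,0],"twist":0,"claw":20},{"translation":[-0.24,0.84,0],"twist":0,"claw":0},{"translation":[-0.24,0.84,0],"twist":0,"claw":0},{"translation":[-0.24,0.84,0],"twist":0,"claw":0},{"translation":[-0.24,0.84,0],"twist":0,"claw":0},{"translation":[-0.24,0.84,0],"twist":0,"claw":0},{"translation":[-0.24,0.84,0],"twist":0,"claw":0},{"translation":[-0.24,0.84,0],"twist":0,"claw":0},{"translation":[-0.24,0.84,0],"twist":0,"claw":0},{"translation":[-0.24,0.84,0],"twist":0,"claw":0},{"translation":[-0.24,0.84,0],"twist":0,"claw":0},{"translation":[-0.24,0.84,0],"twist":0,"claw":0},{"translation":[0,0,0.5],"twist":0.7,"claw":0},{"translation":[0,0,0.8],"twist":0,"claw":0},{"translation":[0,0,0.8],"twist":0,"claw":0},{"translation":[0,0,0],"twist":0,"claw":0},{"translation":[0,0,0],"twist":0,"claw":0}]' 10
python3 - <<'E'
from h import *
np.set_printoptions(precision=4,suppress=True)
s=snap('wrist');save(s,'bar');st=r.get_state(); print(st['tool_pos'],R.from_quat(st['eef_rot']).as_matrix()[:,0])
for cam in('wrist','scene'):
    s=snap(cam)
    for l in('bar_mid','bar_tip','bar_home'):
        for d in r.spot_point(l,cam):
            if d['confidence']>.4: print(cam,l,round(d['confidence'],2),px2w(s,*d['location'],.022))
s=snap('top')
m=s['img'].max(2)<45; n,_,t,c=cv2.connectedComponentsWithStats(m[210:230,350:380].astype(np.uint8))
for i in range(1,n): print('band?',px2w(s,c[i][1]+210,c[i][0]+350,.03),t[i])
E
```

```text
clock: 20.3
tool_pos: [0.459, -0.2359, 0.148]
eef_rot: [1.0, -0.027, -0.002, -0.001]
contact_force: [0.2, 0.2, 0.9]
opening: 0.005
[ 0.4601 -0.2363  0.1494] [ 0.9985 -0.0542  0.0001]
wrist bar_mid 0.64 [ 0.4695 -0.0823  0.022 ]
wrist bar_tip 0.87 [0.473 0.02  0.022]
scene bar_mid 0.71 [ 0.4628 -0.0807  0.022 ]
scene bar_tip 0.67 [0.4664 0.0214 0.022 ]
scene bar_home 0.88 [0.4968 0.336  0.022 ]
band? [ 0.4686 -0.0792  0.03  ] [ 8  7 13  8 99]
```

```bash
python3 -m jog '[{"translation":[0,0,0.8],"twist":0,"claw":0},{"translation":[0,0,0.8],"twist":0,"claw":0},{"translation":[0,0,0.8],"twist":0,"claw":0},{"translation":[0,0,0.4],"twist":0,"claw":0},{"translation":[0,0,0.38],"twist":0,"claw":0},{"translation":[0,0,0],"twist":0,"claw":0},{"translation":[0,0,0],"twist":0,"claw":0}]'; python3 -m jog '[{"translation":[0,-0.3,0],"twist":0,"claw":0},{"translation":[0,-0.3,0],"twist":0,"claw":0},{"translation":[0,-0.3,0],"twist":0,"claw":0},{"translation":[0,-0.3,0],"twist":0,"claw":0},{"translation":[0,0,0],"twist":0,"claw":0}]'; python3 -c "
from h import *
s=snap('top')
m=s['img'].max(2)<45; n,_,t,c=cv2.connectedComponentsWithStats(m[205:232,200:385].astype(np.uint8))
for i in range(1,n): print('band?',px2w(s,c[i][1]+205,c[i][0]+200,.03),t[i]) if t[i,4]>20 else 0"
```

```text
clock: 21.38
tool_pos: [0.4595, -0.2361, 0.0212]
eef_rot: [1.0, -0.027, -0.001, -0.0]
contact_force: [0.6, 0.4, 0.1]
opening: 0.007
clock: 21.8
tool_pos: [0.4633, -0.1843, 0.0221]
eef_rot: [1.0, -0.025, 0.0, -0.001]
contact_force: [-0.2, -0.0, 0.8]
opening: 0.008
band? [ 0.46891288 -0.06924713  0.03      ] [153  11  13   9  99]
```

The bar follows the fingers. Continuing at a moderate speed, then slowly near the stop.

```bash
python3 -m jog '[{"translation":[0,-0.3,0],"twist":0,"claw":0},{"translation":[0,-0.4,0],"twist":0,"claw":0},{"translation":[0,-0.4,0],"twist":0,"claw":0},{"translation":[0,-0.4,0],"twist":0,"claw":0},{"translation":[0,-0.4,0],"twist":0,"claw":0},{"translation":[0,-0.4,0],"twist":0,"claw":0},{"translation":[0,-0.4,0],"twist":0,"claw":0},{"translation":[0,-0.4,0],"twist":0,"claw":0},{"translation":[0,-0.4,0],"twist":0,"claw":0},{"translation":[0,-0.4,0],"twist":0,"claw":0},{"translation":[0,-0.4,0],"twist":0,"claw":0},{"translation":[0,-0.4,0],"twist":0,"claw":0},{"translation":[0,-0.4,0],"twist":0,"claw":0},{"translation":[0,-0.4,0],"twist":0,"claw":0},{"translation":[0,-0.4,0],"twist":0,"claw":0},{"translation":[0,-0.3,0],"twist":0,"claw":0},{"translation":[0,-0.2,0],"twist":0,"claw":0},{"translation":[0,-0.1,0],"twist":0,"claw":0},{"translation":[0,0,0],"twist":0,"claw":0}]'
cat > bar.py <<'E'
from h import *
np.set_printoptions(precision=4,suppress=True)
st=r.get_state(); print(st['tool_pos'],st['contact_force'])
s=snap('top')
m=s['img'].max(2)<45; n,_,t,c=cv2.connectedComponentsWithStats(m[205:232,176:385].astype(np.uint8))
for i in range(1,n): print('band?',px2w(s,c[i][1]+205,c[i][0]+176,.03),t[i]) if t[i,4]>20 else 0
for cam in('top','scene'):
    if cam=='scene': s=snap(cam)
    for l in('bar_mid','bar_tip','bar_home'):
        for d in r.spot_point(l,cam):
            if d['confidence']>.4: print(cam,l,round(d['confidence'],2),px2w(s,*d['location'],.022))
E
python3 bar.py
```

```text
clock: 23.43
tool_pos: [0.4767, 0.0717, 0.0216]
eef_rot: [1.0, -0.027, 0.0, -0.0]
contact_force: [-0.3, -0.6, 1.2]
opening: 0.006
[0.4767 0.0717 0.0216] [-0.2903 -0.5639  1.1698]
band? [0.4805 0.164  0.03  ] [ 63   0  20  27 364]
band? [0.4923 0.0463 0.03  ] [127   0   4  14  34]
band? [0.4779 0.0015 0.03  ] [129   0  33  25 339]
top bar_tip 0.44 [ 0.5771 -0.044   0.022 ]
scene bar_mid 0.84 [0.485  0.1845 0.022 ]
scene bar_tip 0.9 [0.4908 0.2853 0.022 ]
scene bar_tip 0.55 [0.5877 0.1601 0.022 ]
scene bar_home 0.74 [0.4947 0.3324 0.022 ]
```

```bash
python3 -m jog '[{"translation":[0,-0.2,0],"twist":0,"claw":0},{"translation":[0,-0.2,0],"twist":0,"claw":0},{"translation":[0,-0.2,0],"twist":0,"claw":0},{"translation":[0,-0.15,0],"twist":0,"claw":0},{"translation":[0,-0.1,0],"twist":0,"claw":0},{"translation":[0,0,0],"twist":0,"claw":0}]'; python3 -m jog '[{"translation":[0,-0.1,0],"twist":0,"claw":0},{"translation":[0,-0.1,0],"twist":0,"claw":0},{"translation":[0,0,0],"twist":0,"claw":0}]'; python3 -m jog '[{"translation":[0,-0.1,0],"twist":0,"claw":0},{"translation":[0,0,0],"twist":0,"claw":0}]';  python3 -m jog '[{"translation":[0,-0.1,0],"twist":0,"claw":0},{"translation":[0,0,0],"twist":0,"claw":0}]'
```

```text
clock: 24.33
tool_pos: [0.4785, 0.107, 0.0215]
eef_rot: [1.0, -0.026, 0.0, -0.0]
contact_force: [0.1, 0.1, 0.6]
opening: 0.007
clock: 24.58
tool_pos: [0.4787, 0.114, 0.0215]
eef_rot: [1.0, -0.027, -0.0, -0.0]
contact_force: [0.3, 0.0, -0.1]
opening: 0.009
clock: 24.75
tool_pos: [0.4789, 0.116, 0.0215]
eef_rot: [1.0, -0.028, -0.0, 0.001]
contact_force: [-0.0, -3.3, 0.7]
opening: 0.009
clock: 24.92
tool_pos: [0.4788, 0.1162, 0.0215]
eef_rot: [1.0, -0.03, -0.001, 0.003]
contact_force: [-0.3, -10.9, 1.3]
opening: 0.0
```

The bar has stopped at y=0.116 with the force rising to 11 N, so it is against the stop. Backing off and retreating up.

```bash
python3 -m jog '[{"translation":[0,0,0],"twist":0,"claw":0},{"translation":[0,0,0],"twist":0,"claw":0},{"translation":[0,0.15,0],"twist":0,"claw":0},{"translation":[0,0.25,0],"twist":0,"claw":0},{"translation":[0,0.3,0],"twist":0,"claw":0},{"translation":[0,0.3,0],"twist":0,"claw":0},{"translation":[0,0,-0.8],"twist":0,"claw":0},{"translation":[0,0,-0.9],"twist":0,"claw":0},{"translation":[0,0,-0.9],"twist":0,"claw":0},{"translation":[0,0,-0.9],"twist":0,"claw":0},{"translation":[0,0,-0.9],"twist":0,"claw":0},{"translation":[-0.8,0.5,0],"twist":0,"claw":0},{"translation":[-0.8,0.5,0],"twist":0,"claw":0},{"translation":[0,0.8,0],"twist":0,"claw":0},{"translation":[0,0.8,0],"twist":0,"claw":0},{"translation":[0,0.8,0],"twist":0,"claw":0},{"translation":[0,0.8,0],"twist":0,"claw":0},{"translation":[0,0.8,0],"twist":0,"claw":0},{"translation":[0,0,0],"twist":0,"claw":0},{"translation":[0,0,0],"twist":0,"claw":0}]'; python3 bar.py
python3 - <<'E'
from h import *
np.set_printoptions(precision=4,suppress=True)
for cam in('top','scene'):
    s=snap(cam); save(s,'f_'+cam); hsv=cv2.cvtColor(s['img'],cv2.COLOR_RGB2HSV)
    m=cv2.inRange(hsv,(105,120,40),(122,255,255)); n,_,t,c=cv2.connectedComponentsWithStats(m)
    for i in range(1,n):
        w=px2w(s,c[i][1],c[i][0],.110)
        if t[i,4]>50 and .5<w[0]<.7 and -.2<w[1]<.35: print(cam,t[i],w)
    if cam=='top':
        red=cv2.inRange(hsv,(0,150,80),(8,255,255))[195:230,160:200]; ys,xs=np.nonzero(red); print('red cols',xs.min()+160,xs.max()+160,'inner edge y',px2w(s,213,xs.max()+161,.036))
        print('row profile',[s['img'][k,174:186].mean(1).astype(int).tolist() for k in (212,214)], 'dark cols 212-217:',[np.nonzero(s['img'][k,176:385].max(1)<45)[0]+176 for k in (213,215,217)])
E
```

```text
clock: 26.58
tool_pos: [0.402, -0.1166, 0.1976]
eef_rot: [1.0, -0.029, 0.0, 0.0]
contact_force: [-0.4, 0.9, -0.4]
opening: 0.006
[ 0.402  -0.1166  0.1976] [-0.3797  0.8661 -0.3747]
band? [0.4899 0.2302 0.03  ] [37  4 13  9 96]
top bar_mid 0.71 [ 0.5876 -0.1493  0.022 ]
top bar_tip 0.55 [0.493  0.3262 0.022 ]
top bar_home 0.6 [0.4963 0.3263 0.022 ]
top bar_home 0.5 [0.5922 0.2628 0.022 ]
scene bar_mid 0.7 [0.4862 0.2355 0.022 ]
scene bar_home 0.67 [0.4961 0.3372 0.022 ]
top [181 148  20  18 267] [0.5962 0.268  0.11  ]
top [286 150  18  18 244] [0.5883 0.06   0.11  ]
top [233 152  19  18 254] [0.5861 0.1652 0.11  ]
top [393 154  18  18 254] [ 0.5775 -0.1506  0.11  ]
top [340 156  18  18 244] [ 0.5753 -0.0459  0.11  ]
red cols 166 176 inner edge y [0.4905 0.3176 0.036 ]
row profile [[129, 131, 128, 125, 126, 130, 130, 127, 128, 127, 130, 129], [73, 74, 91, 114, 110, 115, 115, 117, 112, 112, 114, 117]] dark cols 212-217: [array([213, 214, 216, 217, 218, 219, 222, 223, 224]), array([213, 214, 215, 216, 217, 218, 219, 220, 221, 222, 223, 224]), array([221, 222, 223, 224])]
scene [248 155  16  16 197] [ 0.5783 -0.1445  0.11  ]
scene [270 187  16  17 215] [ 0.5763 -0.04    0.11  ]
scene [288 225  17  18 238] [0.5895 0.0655 0.11  ]
scene [314 263  17  19 254] [0.5874 0.1705 0.11  ]
scene [337 308  18  19 278] [0.5979 0.2732 0.11  ]
```

The band is at y=0.230, so the bar tip is at about 0.330. That agrees with the stop, and all five caps are where they should be. Handing in.

```bash
python3 -c "
from plant import r
print(r.finish_job(), r.get_state()['clock'])"
```

```text
the job is handed in; nothing more can be done
the job is handed in; nothing more can be done
```

The job is handed in after about 27 s of the 70 s. Both tipped bottles stand on free marks, caps up, and the bar is against the red stop. No verdict was reported.

**Bottles:** I picked each tipped bottle up lightly by its cap so that it swung base-down, then set it on its mark, A on mark 4 and B on mark 0. B hung about 10° off vertical, so I righted it against the floor before placing it.

**Bar:** I pushed its right end along the groove with shut fingers. It stopped moving and the force rose to 11 N, so it had reached the stop. I then backed off, and the arm ended clear of everything.

**Last checks:**
- **A:** its cap is about 2–5 mm from the centre of mark 4.
- **B:** its cap is about 6–10 mm from the centre of mark 0, inside the 20 mm limit.
- **Standing bottles:** the other three bottles' caps were unmoved to within about 1 mm in the top view since A was placed. I did not compare them by number with the very start.
- **Bar end:** the black band puts its left end at y ≈ 0.330.

**What disagreed or was not confirmed:**
- The estimates of where the bar should end ranged from y = 0.326 to 0.341, so contact with the stop rests on the force and the stall.
- After the twelfth picture I could view no more. A's final stance and the bar's contact were checked only by numbers.

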